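# Shut and lock the access cover of a probe interface box

### The arm

A 6-joint arm with a two-finger parallel gripper is mounted at the origin on a cart in front of the work surface, level with it; the furniture and walls round the work are solid. World frame = base frame: x ahead of the robot, y to its left, z up, the work surface at z = 0. Lengths are in m, angles in rad, forces in N, time in s.
With the tool pointing down it reaches from about 0.35 to 0.975 m from the base axis. Payload 4.9 kg.
Tool frame: the origin (TCP) lies at the very end of the fingers, on their centre line; the grasp point (between the pads) lies manip.grip_point_offset behind it (manip.grip_point_offset is the distance from the TCP to the grasp point, in m); z points along the fingers, y is the line along which they close (so a half turn about z gives the same grasp; the last joint's range is limited). The gripper opens to 85 mm and grips with 20 to 120 N. Pads are 22 mm wide; open, the fingers measure 114 mm over their backs; the gripper's body (76 mm by 85 mm) begins 54 mm behind the grasp point. The pads swing forward as they close: fully open they stand 13 mm farther back than shut.
Start: joints at [0.998, 0.053, 1.613, -0, 1.476, -0.119], TCP at [0.274, 0.562, 0.231] pointing down, gripper open.
Joint ranges: [-3.01, 3.01], [-1.01, 2.22], [0.06, 2.58], [-1.02, 4.17], [0.09, 2.62], [-3.14, 3.14]. Speed limits (rad/s): [2.57, 2.57, 3.14, 3.14, 3.14, 3.14].

### API

Orientations are given as a unit quaternion [w, x, y, z].
In Python, from plant import manip gives the robot as it stands.
- The arm moves only by the shell command python3 -m crank 'ROWS' [OPENING]. ROWS is JSON, a list of rows, each an object of numbers: "x", "y", "z": the shift along the tool's x, y, z in cm; "turn": the turn about the tool's z in rad. In form: [{"x": .., "y": .., "z": .., "turn": ..}, ...]. A call has 1 to 5 rows; each row shifts and turns the commanded pose from where the row before left it, along the tool's axes as they then stand; what a row does not reach is not made up. A row lasts 1/10 s, in which the tool goes at most 50 mm and 8.59 degrees, less where a joint would pass 70% of its speed; a pose out of reach is approached as far as the arm can. A call with a gripper value outside its range is refused whole. OPENING is the opening in per cent of the stroke, from 0 (shut) to 100 (fully open), set as the call begins (- or left out, the last holds). The fingers move at their own pace and stop on an object; the grip force is fixed at half the most. Time passes only in rows, so rows that do not move let the fingers close. It gives the time, the measured TCP pose, the force, the opening and the grip force at its end, in the units of the state.
- manip.state(): the state, without advancing time (a new reading comes with each control period).
- manip.grab_frame(name): name is "scene" or "top"; returns (picture, depth): 420x560x3 uint8, red, green, blue; 420x560 float32, m along the optical axis (not along the pixel's ray), 0 where there is no reading.
- manip.camera_model(name): a dict with "mtx" (3x3 intrinsics, pixels), "world_to_cam" (4x4, takes a point from world to camera coordinates). Camera axes: x right, y down, z forward; pixel columns grow to the right and rows downward; lengths in m; the calibration is good to about 2 mm. A picture is of the moment at which its call begins. camera_model takes no time and is no camera call.
- manip.job_done(): hands the job in; it is judged then, once.
The state is a dict: "time": time; "joint_pos": joint angles; "joint_vel": joint speeds; "joint_efforts": joint torques, N m; "tool_pos": TCP position; "tool_rot": TCP orientation; "contact_force": force on the tool from outside, world axes, zero at the start; "ft_torque": the same for the moment, N m; "gripper_width": opening from 0.0 (shut) to 1.0 (fully open); "grasp_force": force on a finger pad.
Only numpy, scipy, OpenCV 4.12 (cv2) and the standard library are available. Lean on these libraries where they do the work, as an engineer would, in place of code of your own. Each camera call takes 0.05 s, during which the arm holds its last target. There are 200 camera calls.

### The job

The access cover of the low grey interface box on the surface plate stands ajar. Press the cover down until it is fully shut, then put your fingertips in the slot of each of its two quarter-turn fasteners and turn both clockwise to the stop, so that the cover is locked. Do not open the cover any further, leave the things standing around the box where they are, and finish clear of everything.

Things in the scene. Friction and masses are not known exactly. Their poses are not given: they have to be found in the camera images.
- housing: Grey sheet-metal interface box on four feet, fixed to the surface plate, 180 (x) x 270 (y) x 62 mm high without its cover; the shut cover adds 6 mm, so its top face is 68 mm above the plate. Origin: centre of the underside. x points from the near face (connectors) to the hinge side, y to the left, z up.
- cover (a joint): Opening angle of the aluminium cover plate (180 x 270 x 6 mm), hinged along the box's upper far edge (90 mm from the box's centre towards its +x, 62 mm above the plate). 0 rad = shut, grows as the near edge rises; starts between 0.25 and 0.55. The hinge is stiff: the cover stays where it is left, and pressing the near edge down takes about 3 to 5 N.
- cover_press (a point): Point in the middle of the cover's top face, 12 mm in from its near edge, in the clear between and in front of the two fastener collars (36 mm apart); 168 mm from the hinge line. It moves with the cover: on an open cover the near edge lies up to 27 mm closer to the hinge than when shut. x, y, z as the box's when the cover is shut.
- fastener_left (a joint): Turn of the left (+y) fastener: 0 rad = unlocked, slot parallel to the box's y; grows clockwise seen from above; stop at 1.57 = locked, slot parallel to the box's x, its cam then under the box's rim. Starts between 0 and 0.3. Friction about 0.06 N m; it stays where it is left. With the cam turned in, the open cover cannot be shut.
- fastener_right (a joint): The same for the right (-y) fastener.
- slot_left (a point): Centre of the left fastener's slot floor, on its turning axis (z, up when the cover is shut). With the cover shut it is 25 mm from the box's centre towards the near face (-x), 68 mm to the left (+y), 71 mm above the plate. The slot, 36 mm wide, 14 mm deep, 80 mm long at its walls, crosses the whole dark disc (88 mm wide) along this point's own y axis, which turns with the disc.
- slot_right (a point): The same for the right fastener, 68 mm to the right (-y) of the box's centre. Each disc lies flush in a fixed steel collar: inside diameter 90, outside 100 mm, its top 17 mm above the cover's top face.
- white_jar: White screw-top jar, 48 mm wide, 62 mm high, a bystander beside the box. Origin: centre of the underside.
- cylinder_square: Upright ground steel cylinder with a black cap, 38 mm wide, 80 mm high, a bystander. Origin: centre of the underside.
- parts_dish: Round steel dish, 66 mm wide, 15 mm high, a bystander. Origin: centre of the underside.
- block_123: Drilled steel set-up block 50 x 50 x 25 mm, a bystander. Origin: centre of the underside.
- loupe: Black stand magnifier, 33 mm wide, 36 mm high, a bystander. Origin: centre of the underside.
- indenter_case: Small plastic case 37 x 56 x 23 mm, a bystander. Origin: centre of the underside.
- part_flange: Turned steel flange, 64 mm wide, 26 mm high, a bystander. Origin: centre of the underside.

How it is judged:
On the way:
1. the cover is pressed shut while both fasteners are still unlocked (value of joint cover below 0.03 rad and value of joint each of fastener_left, fastener_right below 0.6 rad), for 0.2 s.
At the end, for the whole second after the job is handed in: The cover is shut (within 0.03 rad) and both fasteners are turned clockwise to their stops (past 1.43 of 1.57 rad) (value of joint cover below 0.03 rad and value of joint each of fastener_left, fastener_right above 1.43 rad); the robot touches nothing.
It fails at once if the cover is lifted further open (past 0.62 rad) (value of joint cover above 0.62 rad).
It fails at once if a thing standing around the box is moved by more than 20 mm (distance of any of white_jar, cylinder_square, parts_dish, block_123, loupe, indenter_case, part_flange from where it was at the start of the episode above 0.02 m).
It also fails if it takes over 67 s, if anything falls off the work surface, if the arm or the gripper's body presses on something with over 40 N, if the wrist force passes 120 N, or if a joint passes its speed limit or range.

## Working session

There is one attempt and no reset: what is moved stays moved. The work goes in short steps, Python scripts to look and compute and a shell command to move; the robot and the scene stay as the last step left them, time stands still between calls to the robot, and variables do not carry over. Pictures are saved under pics/ and viewed, at most 10 in all, crops included, and the job is handed in when it is done.

```bash
ls; mkdir -p pics; python3 - <<'E'
from plant import manip
import cv2,numpy as np
for n in("scene","top"):
    p,d=manip.grab_frame(n); cv2.imwrite(f"pics/{n}0.png",p[:,:,::-1]); np.save(f"{n}0.npy",d)
    print(n,manip.camera_model(n))
print(manip.state(),manip.grip_point_offset)
E
```

```text
pics
scene {'mtx': array([[489.91629203,   0.        , 282.3937959 ],
       [  0.        , 489.91629203, 203.38055747],
       [  0.        ,   0.        ,   1.        ]]), 'world_to_cam': array([[ 7.61581242e-01, -6.48069447e-01,  4.89725468e-05,
        -3.50437383e-01],
       [-2.96390358e-01, -3.48371439e-01, -8.89263794e-01,
         2.30408041e-01],
       [ 5.76321757e-01,  6.77232110e-01, -4.57394689e-01,
         9.24936501e-01],
       [ 0.00000000e+00,  0.00000000e+00,  0.00000000e+00,
         1.00000000e+00]])}
top {'mtx': array([[467.90780208,   0.        , 287.95492071],
       [  0.        , 467.90780208, 205.67820325],
       [  0.        ,   0.        ,   1.        ]]), 'world_to_cam': array([[-1.84375107e-02, -9.99829291e-01,  1.20287733e-03,
         8.43116052e-02],
       [-9.98464807e-01,  1.83494731e-02, -5.22620973e-02,
         5.06838497e-01],
       [ 5.22311035e-02, -2.16461366e-03, -9.98632678e-01,
         1.52156127e+00],
       [ 0.00000000e+00,  0.00000000e+00,  0.00000000e+00,
         1.00000000e+00]])}
{'time': 0.1, 'joint_pos': array([ 9.98000625e-01,  5.32956455e-02,  1.61419535e+00,  8.50240513e-06,
        1.47600653e+00, -1.18978254e-01]), 'joint_vel': array([-0.00047814,  0.00036965, -0.00345146, -0.00113632,  0.00154819,
       -0.00242814]), 'joint_efforts': array([ 2.44225760e-05, -3.94902277e+01, -3.71362638e+01, -1.41340347e-04,
        3.88339511e-03,  8.86862296e-06]), 'tool_pos': array([0.27366765, 0.56125247, 0.23015989]), 'tool_rot': array([-3.26887394e-04,  2.24966861e-01,  9.74365950e-01, -8.94595363e-04]), 'contact_force': array([ 0.48189605,  0.18711625, -0.35730303]), 'ft_torque': array([ 0.02395688, -0.01378342,  0.01808612]), 'grasp_force': 0.0, 'gripper_width': 1.0004009379092897} 0.0187
```

View pics/top0.png

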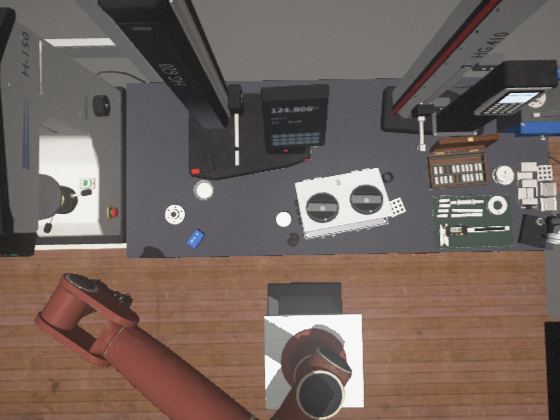

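View pics/scene0.png

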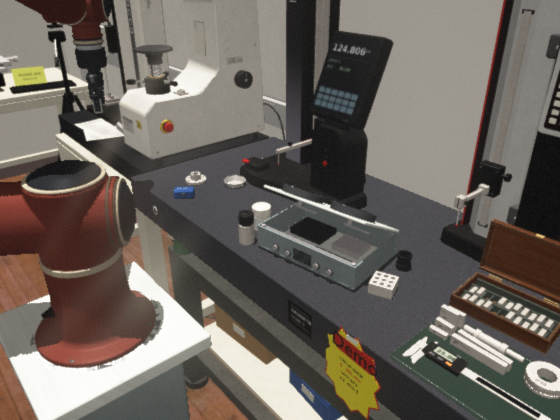

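```bash
cat > h.py <<'E'
import cv2,numpy as np
from plant import manip
def cloud(n,d):
    m=manip.camera_model(n);K=m["mtx"];T=np.linalg.inv(m["world_to_cam"])
    v,u=np.mgrid[:d.shape[0],:d.shape[1]]
    P=np.stack([(u-K[0,2])/K[0,0]*d,(v-K[1,2])/K[1,1]*d,d],-1)
    return P@T[:3,:3].T+T[:3,3]
E
python3 - <<'E'
from h import *
i=cv2.imread("pics/top0.png");cv2.imwrite("pics/c1.png",cv2.resize(i[155:250,265:415],None,fx=5.3,fy=5.3,interpolation=cv2.INTER_CUBIC))
P=cloud("top",np.load("top0.npy"))
np.set_printoptions(precision=4,suppress=True)
for u in (306,338,344,380):
    print(u,[(v,*P[v,u].round(3)) for v in range(166,240,6)])
E
```

```text
306 [(166, np.float64(0.64), np.float64(0.013), np.float64(-0.0)), (172, np.float64(0.619), np.float64(0.013), np.float64(0.005)), (178, np.float64(0.6), np.float64(0.013), np.float64(0.002)), (184, np.float64(0.572), np.float64(0.017), np.float64(0.078)), (190, np.float64(0.552), np.float64(0.018), np.float64(0.091)), (196, np.float64(0.533), np.float64(0.019), np.float64(0.101)), (202, np.float64(0.512), np.float64(0.02), np.float64(0.129)), (208, np.float64(0.494), np.float64(0.021), np.float64(0.139)), (214, np.float64(0.476), np.float64(0.021), np.float64(0.125)), (220, np.float64(0.458), np.float64(0.022), np.float64(0.136)), (226, np.float64(0.44), np.float64(0.023), np.float64(0.15)), (232, np.float64(0.421), np.float64(0.019), np.float64(0.055)), (238, np.float64(0.402), np.float64(0.02), np.float64(0.062))]
338 [(166, np.float64(0.637), np.float64(-0.093), np.float64(0.005)), (172, np.float64(0.618), np.float64(-0.093), np.float64(0.003)), (178, np.float64(0.59), np.float64(-0.084), np.float64(0.076)), (184, np.float64(0.57), np.float64(-0.083), np.float64(0.084)), (190, np
[... 1570 characters left out ...]
at64(0.586), np.float64(-0.214), np.float64(0.091)), (184, np.float64(0.566), np.float64(-0.213), np.float64(0.095)), (190, np.float64(0.546), np.float64(-0.209), np.float64(0.111)), (196, np.float64(0.526), np.float64(-0.204), np.float64(0.13)), (202, np.float64(0.508), np.float64(-0.202), np.float64(0.142)), (208, np.float64(0.489), np.float64(-0.201), np.float64(0.143)), (214, np.float64(0.471), np.float64(-0.198), np.float64(0.153)), (220, np.float64(0.455), np.float64(-0.217), np.float64(0.057)), (226, np.float64(0.436), np.float64(-0.228), np.float64(0.0)), (232, np.float64(0.416), np.float64(-0.228), np.float64(-0.006)), (238, np.float64(0.397), np.float64(-0.226), np.float64(0.002))]
```

View pics/c1.png

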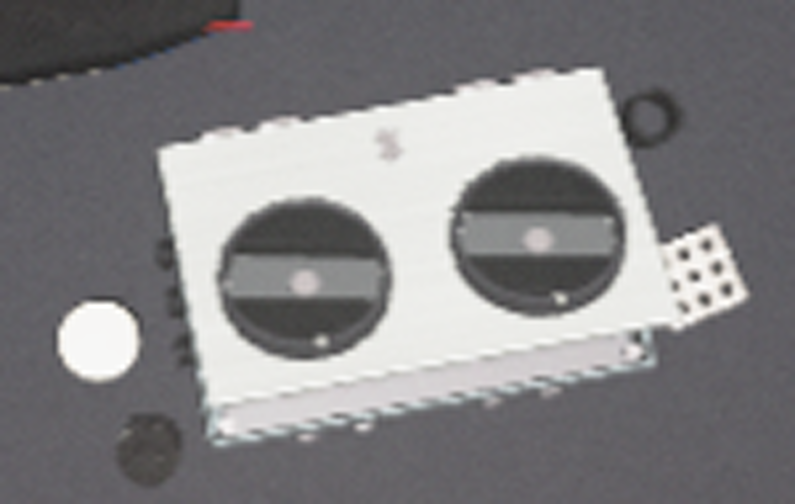

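The crop shows the cover corners at crop (158,150), (602,68), (678,322), (200,405). The slot floor dots are at (305,283) and (538,239). Both slots lie roughly along the image's horizontal, about 0.15–0.2 rad clockwise of the box's y axis. I fit the box pose and cover angle to these points.

```bash
cat > fit.py <<'E'
from h import *
from scipy.optimize import least_squares
m=manip.camera_model("top")
uv=lambda c:np.array([265,155])+(np.array(c)+.5)/5.3-.5
obs=uv([(158,150),(602,68),(678,322),(200,405),(305,283),(538,239)])
L=[(0,.135,6),(0,-.135,6),(.18,-.135,6),(.18,.135,6),(.115,.068,9),(.115,-.068,9)]
def W(p,pts):
    x,y,a,th=p;o=[]
    for s,l,h in pts:
        h=h/1000;bx=.09-s*np.cos(th)+h*np.sin(th)*-1;bz=.062+s*np.sin(th)+h*np.cos(th)
        o.append((x+bx*np.cos(a)-l*np.sin(a),y+bx*np.sin(a)+l*np.cos(a),bz))
    return np.array(o)
def proj(Q,m=m):
    c=Q@m["world_to_cam"][:3,:3].T+m["world_to_cam"][:3,3];c=c@m["mtx"].T;return c[:,:2]/c[:,2:]
E
python3 - <<'E'
from fit import *
np.set_printoptions(precision=4,suppress=True)
P=cloud("top",np.load("top0.npy"))
q=np.array([[u,v] for u,v in uv([(390,180),(390,100),(420,290),(420,330),(300,380),(560,330),(260,160),(550,110),(200,180)])]).round().astype(int)
D=P[q[:,1],q[:,0]]
def r(p):
    # plane residual
    x,y,a,th=p; b=(D[:,:2]-[x,y])@[np.cos(a),np.sin(a)]
    pl=((D[:,2]-.062)*np.cos(th)-(.09-b)*np.sin(th)-.006)
    return np.r_[((proj(W(p,L))-obs)).ravel(),pl/.006]
s=least_squares(r,[.5,-.1,-.18,.45],loss="soft_l1");p=s.x
print(p,"\n",r(p))
x,y,a,th=p;R=np.array([[np.cos(a),-np.sin(a)],[np.sin(a),np.cos(a)]])
print("press",W(p,[(.168,0,6)]),W([x,y,a,0],[(.168,0,6),(.115,.068,9),(.115,-.068,9)]))
np.save("p.npy",p)
for n,o in(("jar",(99,340)),("cyl",(150,448)),("block",(707,275))): print(n,P[tuple(uv(o).round().astype(int)[::-1])])
from scipy.spatial.transform import Rotation as Ro
st=manip.state();w=st["tool_rot"];print(Ro.from_quat(w[[1,2,3,0]]).as_matrix())
E
```

```text
[ 0.5155 -0.0926  0.1531  0.4969] 
 [-0.2801 -1.1273 -0.3722 -0.0899  0.4427  0.1779  1.3358  0.0199 -0.2544
  1.1731 -0.2188  1.8547 -1.5326 -9.1946 -0.0573 -0.4468 -0.3785 -0.0608
 -0.6388 -0.9257 -0.479 ]
press [[ 0.4557 -0.1018  0.1474]] [[ 0.4385 -0.1045  0.068 ]
 [ 0.4805 -0.0292  0.071 ]
 [ 0.5012 -0.1636  0.071 ]]
jar [0.4636 0.0915 0.0683]
cyl [0.4002 0.0612 0.078 ]
block [ 0.5001 -0.2836  0.0232]
[[-0.8988  0.4384 -0.001 ]
 [ 0.4384  0.8988 -0.0016]
 [ 0.0002 -0.0019 -1.    ]]
```

```bash
sed -i 's/h\*np.sin(th)\*-1/h*np.sin(th)/' fit.py; python3 - <<'E'
from fit import *
np.set_printoptions(precision=4,suppress=True)
P=cloud("top",np.load("top0.npy"))
q=np.array([[u,v] for u,v in uv([(390,180),(420,290),(420,330),(300,380),(560,330),(260,160),(550,110),(200,180)])]).round().astype(int)
D=P[q[:,1],q[:,0]]
def r(p):
    x,y,a,th=p; b=(D[:,:2]-[x,y])@[np.cos(a),np.sin(a)]
    pl=((D[:,2]-.062)*np.cos(th)-(.09-b)*np.sin(th)-.006)
    return np.r_[((proj(W(p,L))-obs)).ravel(),pl/.006]
s=least_squares(r,[.5,-.1,-.18,.45],loss="soft_l1");p=s.x
print(p,"\n",r(p))
x,y,a,th=p
print("press",W(p,[(.168,0,6)]),W([x,y,a,0],[(.168,0,6),(.115,.068,9),(.115,-.068,9)]))
np.save("p.npy",p)
E
```

```text
[ 0.5089 -0.0936  0.154   0.5113] 
 [-0.2697 -0.8069 -0.3747  0.1565  0.5811 -0.0064  1.3466 -0.0611 -0.3963
  0.2639 -0.329   0.901  -1.1213  0.1615 -0.2899 -0.2572  0.0513 -0.1587
 -0.4492 -0.0147]
press [[ 0.456  -0.1018  0.1494]] [[ 0.4319 -0.1055  0.068 ]
 [ 0.4738 -0.0302  0.071 ]
 [ 0.4947 -0.1646  0.071 ]]
```

```bash
python3 -m crank '[{"turn":-0.1134},{"turn":-0.1134},{"turn":-0.1135},{"turn":-0.1135},{"x":-1,"y":-4}]' 0; python3 -m crank '[{"x":-1.2,"y":-4.7},{"x":-1.2,"y":-4.7},{"x":-1.2,"y":-4.7},{"x":-1.2,"y":-4.7},{"x":-1.2,"y":-4.7}]';python3 -m crank '[{"x":-1.2,"y":-4.7},{"x":-1.2,"y":-4.7},{"x":-1.2,"y":-4.7},{"x":-1.2,"y":-4.7},{"x":-1.2,"y":-4.7}]';python3 -m crank '[{"x":-1.2,"y":-4.7},{"x":-1.2,"y":-4.7},{"x":-1.2,"y":-4.0},{"x":-1.2,"y":-1.8},{}]'
```

```text
schema error: expected keys x, y, z, turn
schema error: expected keys x, y, z, turn
schema error: expected keys x, y, z, turn
schema error: expected keys x, y, z, turn
```

All four keys are required in every row.

```bash
python3 -m crank '[{"x":0,"y":0,"z":0,"turn":-0.1134},{"x":0,"y":0,"z":0,"turn":-0.1134},{"x":0,"y":0,"z":0,"turn":-0.1135},{"x":0,"y":0,"z":0,"turn":-0.1135},{"x":-1,"y":-4,"z":0,"turn":0}]' 0; python3 -m crank '[{"x":-1.2,"y":-4.7,"z":0,"turn":0},{"x":-1.2,"y":-4.7,"z":0,"turn":0},{"x":-1.2,"y":-4.7,"z":0,"turn":0},{"x":-1.2,"y":-4.7,"z":0,"turn":0},{"x":-1.2,"y":-4.7,"z":0,"turn":0}]'
```

```text
time: 0.6
tool_pos: [0.2831, 0.5232, 0.2301]
tool_rot: [-0.001, -0.003, 1.0, -0.0]
contact_force: [0.5, -0.8, 0.3]
gripper_width: 0.145
grasp_force: 0.0
time: 1.1
tool_pos: [0.3437, 0.2849, 0.2308]
tool_rot: [-0.0, -0.0, 1.0, -0.0]
contact_force: [1.1, -0.6, 0.6]
gripper_width: -0.001
grasp_force: 0.0
```

```bash
python3 -m crank '[{"x":-1.3,"y":-4.3,"z":0,"turn":0},{"x":-1.3,"y":-4.3,"z":0,"turn":0},{"x":-1.3,"y":-4.3,"z":0,"turn":0},{"x":-1.3,"y":-4.3,"z":0,"turn":0},{"x":-1.3,"y":-4.3,"z":0,"turn":0}]'; python3 -m crank '[{"x":-1.3,"y":-4.3,"z":0,"turn":0},{"x":-1.3,"y":-4.3,"z":0,"turn":0},{"x":-1.3,"y":-4.3,"z":0,"turn":0},{"x":-1.4,"y":-4.1,"z":0,"turn":0},{"x":0,"y":0,"z":2,"turn":0}]'; python3 -m crank '[{"x":0,"y":0,"z":2,"turn":0},{"x":0,"y":0,"z":1.5,"turn":0},{"x":0,"y":0,"z":0.5,"turn":0},{"x":0,"y":0,"z":0,"turn":0}]'
```

```text
time: 1.6
tool_pos: [0.4089, 0.0699, 0.231]
tool_rot: [0.0, 0.0, 1.0, 0.0]
contact_force: [0.1, 1.1, 0.4]
gripper_width: -0.001
grasp_force: 0.0
time: 2.1
tool_pos: [0.4642, -0.103, 0.2138]
tool_rot: [0.002, 0.003, 1.0, -0.002]
contact_force: [0.2, 0.5, 0.3]
gripper_width: 0.002
grasp_force: 0.0
time: 2.5
tool_pos: [0.4614, -0.0978, 0.1703]
tool_rot: [-0.001, -0.0, 1.0, 0.0]
contact_force: [0.8, -0.6, 0.5]
gripper_width: 0.001
grasp_force: 0.0
```

```bash
python3 -m crank '[{"x":0,"y":-0.5,"z":1,"turn":0},{"x":0.2,"y":0,"z":1,"turn":0},{"x":0.4,"y":0,"z":1,"turn":0},{"x":0.4,"y":0,"z":1,"turn":0},{"x":0.4,"y":-0.1,"z":1,"turn":0}]'; python3 -m crank '[{"x":0.3,"y":0,"z":1,"turn":0},{"x":0.3,"y":0,"z":1,"turn":0},{"x":0.2,"y":0,"z":1,"turn":0},{"x":0.1,"y":0,"z":1,"turn":0},{"x":0,"y":0,"z":0.7,"turn":0}]'
```

```text
time: 3.0
tool_pos: [0.4479, -0.1044, 0.1209]
tool_rot: [0.001, -0.0, 1.0, -0.0]
contact_force: [1.0, -1.2, 1.9]
gripper_width: -0.005
grasp_force: 1.3
time: 3.5
tool_pos: [0.438, -0.1039, 0.0728]
tool_rot: [-0.001, 0.0, 1.0, 0.0]
contact_force: [-0.8, -0.5, 2.9]
gripper_width: 0.004
grasp_force: 1.1
```

```bash
python3 -m crank '[{"x":0,"y":0,"z":0.3,"turn":0},{"x":0,"y":0,"z":0.2,"turn":0},{"x":0,"y":0,"z":0.1,"turn":0},{"x":0,"y":0,"z":0,"turn":0}]'
```

```text
time: 3.9
tool_pos: [0.4391, -0.1041, 0.0683]
tool_rot: [0.0, -0.0, 1.0, 0.0]
contact_force: [-0.3, -0.0, 0.2]
gripper_width: 0.001
grasp_force: 0.0
```

```bash
python3 -m crank '[{"x":0,"y":0,"z":0.15,"turn":0},{"x":0,"y":0,"z":0.1,"turn":0},{"x":0,"y":0,"z":0,"turn":0}]';python3 -m crank '[{"x":0,"y":0,"z":0.1,"turn":0},{"x":0,"y":0,"z":0.1,"turn":0},{"x":0,"y":0,"z":0,"turn":0}]'
```

```text
time: 4.2
tool_pos: [0.4394, -0.1043, 0.0679]
tool_rot: [-0.0, -0.0, 1.0, 0.0]
contact_force: [-7.7, 2.5, 12.8]
gripper_width: -0.0
grasp_force: 6.5
time: 4.5
tool_pos: [0.4395, -0.1044, 0.0679]
tool_rot: [-0.001, -0.0, 1.0, 0.0]
contact_force: [-13.3, 4.1, 24.7]
gripper_width: 0.003
grasp_force: 12.7
```

```bash
python3 -m crank '[{"x":0,"y":0,"z":-1,"turn":0},{"x":0,"y":0,"z":-3,"turn":0},{"x":0,"y":0,"z":-4.5,"turn":0},{"x":0,"y":0,"z":-4.5,"turn":0},{"x":3,"y":3,"z":-1,"turn":0}]' 50; python3 -m crank '[{"x":3,"y":4,"z":0,"turn":0},{"x":2,"y":4,"z":0,"turn":0},{"x":0,"y":4,"z":0,"turn":0},{"x":0,"y":3,"z":0,"turn":0},{"x":0,"y":0,"z":0,"turn":0}]'; python3 - <<'E'
from h import *
p,d=manip.grab_frame("top");cv2.imwrite("pics/t2.png",p[:,:,::-1]);np.save("t2.npy",d)
cv2.imwrite("pics/c2.png",cv2.resize(p[155:250,265:415,::-1],None,fx=5.3,fy=5.3,interpolation=cv2.INTER_CUBIC))
E
```

```text
time: 5.0
tool_pos: [0.4131, -0.0766, 0.2111]
tool_rot: [0.006, 0.001, 1.0, -0.002]
contact_force: [0.4, 0.0, 1.5]
gripper_width: 0.498
grasp_force: 0.0
time: 5.5
tool_pos: [0.3586, 0.0784, 0.204]
tool_rot: [0.001, -0.003, 1.0, 0.001]
contact_force: [0.2, -0.4, 0.2]
gripper_width: 0.499
grasp_force: 0.0
```

View pics/c2.png

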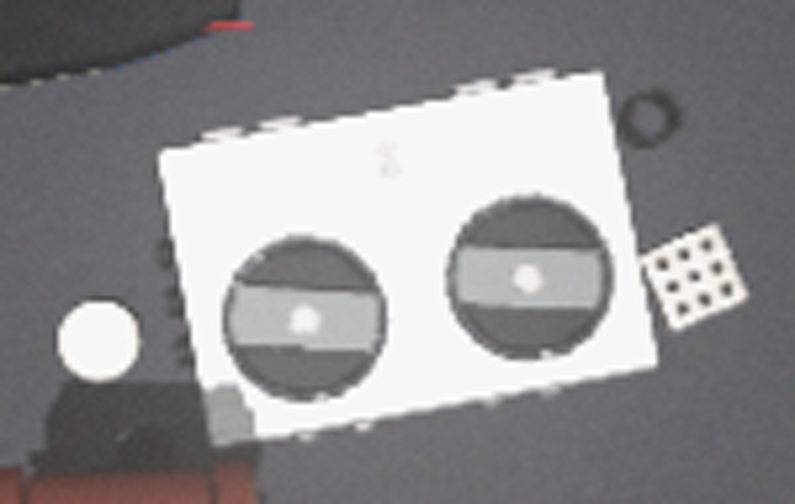

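The cover is shut. Slot dots are at crop (305,320) and (528,278), and the slots lie within about 0.05 rad of world y. Next I work out the slot positions and angles.

```bash
python3 - <<'E'
from fit import *
np.set_printoptions(precision=4,suppress=True)
obs2=uv([(160,151),(603,72),(657,365),(305,320),(528,278)])
L2=[L[0],L[1],L[2],L[4],L[5]]
s=least_squares(lambda p:(proj(W([*p,0],L2))-obs2).ravel(),[.5,-.1,.15])
print(s.x,s.fun);print(W([*s.x,0],L2)[3:])
T=np.linalg.inv(m["world_to_cam"])
def back(c,z):
    r=np.linalg.inv(m["mtx"])@np.r_[uv([c])[0],1];r=T[:3,:3]@r;return T[:3,3]+r*(z-T[2,3])/r[2]
print(back((305,320),.071),back((528,278),.071))
# slot directions by image code: edges between bright floor and dark disc
g=cv2.imread("pics/t2.png",0)
for c in((305,320),(528,278)):
    x0=uv([c])[0]; M=np.float32([[8,0,200-8*x0[0]],[0,8,200-8*x0[1]]])
    w=cv2.warpAffine(g,M,(400,400),flags=cv2.INTER_CUBIC).astype(float)
    gy=cv2.Sobel(cv2.GaussianBlur(w,(0,0),4),cv2.CV_64F,0,1)
    for lo,hi,f in((120,195,np.argmax),(205,280,np.argmin)):
        xs=np.r_[110:175,225:290];ys=[lo+f(gy[lo:hi,x]) for x in xs]
        k=np.polyfit(xs,ys,1);print(c,"slope",k[0],"mid",np.polyval(k,200))
print(manip.state()["tool_pos"])
E
```

```text
[ 0.5098 -0.0949  0.1601] [-0.2011 -0.1142 -0.1624 -0.2353  0.3388  0.2756 -0.135  -0.1041  0.1581
  0.1715]
[[ 0.4743 -0.0317  0.071 ]
 [ 0.496  -0.166   0.071 ]]
[ 0.474  -0.0321  0.071 ] [ 0.4965 -0.1655  0.071 ]
(305, 320) slope 0.06499850180571816 mid 154.0094223278259
(305, 320) slope 0.06287159160800879 mid 241.03143579580396
(528, 278) slope 0.02067508108647954 mid 155.8334144636201
(528, 278) slope 0.033401847247264686 mid 242.24747015439283
[0.3588 0.077  0.2039]
```

```bash
python3 -m crank '[{"x":-3,"y":-3,"z":0,"turn":0},{"x":-3,"y":-3,"z":0,"turn":0},{"x":-3,"y":-3,"z":0,"turn":0},{"x":-2.5,"y":-1.9,"z":0,"turn":0},{"x":0,"y":0,"z":2,"turn":0.08}]'; python3 -m crank '[{"x":0,"y":0,"z":3,"turn":0},{"x":0,"y":0,"z":3,"turn":0},{"x":0,"y":0,"z":2,"turn":0},{"x":0,"y":0,"z":0.4,"turn":0},{"x":0,"y":0,"z":0,"turn":0}]'; python3 - <<'E'
from plant import manip;print(manip.state()["tool_pos"],manip.state()["tool_rot"])
E
```

```text
time: 6.05
tool_pos: [0.4779, -0.0375, 0.1866]
tool_rot: [0.003, 0.043, 0.999, -0.001]
contact_force: [-0.4, 0.2, -0.4]
gripper_width: 0.503
grasp_force: 0.0
time: 6.55
tool_pos: [0.4736, -0.0341, 0.0993]
tool_rot: [-0.001, 0.041, 0.999, 0.0]
contact_force: [-0.2, 0.0, 0.5]
gripper_width: 0.502
grasp_force: 0.0
[ 0.47355926 -0.03412917  0.09932004] [-7.06071927e-04  4.06941455e-02  9.99171399e-01  5.08802743e-05]
```

```bash
python3 -m crank '[{"x":0,"y":0.2,"z":0.5,"turn":0},{"x":0,"y":0,"z":0.7,"turn":0},{"x":0,"y":0,"z":0.6,"turn":0},{"x":0,"y":0,"z":0.4,"turn":0},{"x":0,"y":0,"z":0,"turn":0}]'; python3 -m crank '[{"x":0,"y":0,"z":0.3,"turn":0},{"x":0,"y":0,"z":0.3,"turn":0},{"x":0,"y":0,"z":0,"turn":0}]'
```

```text
time: 7.05
tool_pos: [0.4736, -0.0311, 0.077]
tool_rot: [-0.001, 0.04, 0.999, 0.0]
contact_force: [-0.1, 0.3, 0.3]
gripper_width: 0.5
grasp_force: 0.0
time: 7.35
tool_pos: [0.4738, -0.0312, 0.0713]
tool_rot: [-0.0, 0.04, 0.999, 0.0]
contact_force: [0.1, -0.4, 0.3]
gripper_width: 0.498
grasp_force: 0.0
```

```bash
python3 -m crank '[{"x":0,"y":0,"z":0.2,"turn":0},{"x":0,"y":0,"z":0.1,"turn":0},{"x":0,"y":0,"z":0,"turn":0}]'; python3 -m crank '[{"x":0,"y":0,"z":0,"turn":0.14},{"x":0,"y":0,"z":0,"turn":0.14},{"x":0,"y":0,"z":0,"turn":0.14},{"x":0,"y":0,"z":0,"turn":0.14},{"x":0,"y":0,"z":0,"turn":0.14}]'; python3 - <<'E'
from plant import manip;print(manip.state()["tool_pos"],manip.state()["tool_rot"],manip.state()["ft_torque"])
E
```

```text
time: 7.65
tool_pos: [0.4743, -0.0313, 0.0691]
tool_rot: [0.0, 0.04, 0.999, -0.0]
contact_force: [-2.2, -0.6, 2.4]
gripper_width: 0.503
grasp_force: 1.2
time: 8.15
tool_pos: [0.4744, -0.0312, 0.0691]
tool_rot: [0.0, 0.383, 0.924, 0.0]
contact_force: [0.8, 0.7, 2.1]
gripper_width: 0.504
grasp_force: 1.5
[ 0.47440925 -0.0311585   0.06912492] [2.67181205e-04 3.82759634e-01 9.23847898e-01 2.31017124e-04] [0.12883702 0.07875964 0.08294161]
```

```bash
python3 -m crank '[{"x":0,"y":0,"z":-0.1,"turn":0.14},{"x":0,"y":0,"z":0,"turn":0.14},{"x":0,"y":0,"z":0,"turn":0.14},{"x":0,"y":0,"z":0,"turn":0.14},{"x":0,"y":0,"z":0,"turn":0.1}]';  python3 -m crank '[{"x":0,"y":0,"z":0,"turn":0.06},{"x":0,"y":0,"z":0,"turn":0.05},{"x":0,"y":0,"z":0,"turn":0}]'; python3 - <<'E'
from plant import manip;s=manip.state();import math;print(s["tool_pos"],2*math.atan2(s["tool_rot"][1],s["tool_rot"][2]),s["ft_torque"],s["contact_force"])
E
```

```text
time: 8.65
tool_pos: [0.4749, -0.032, 0.0698]
tool_rot: [0.002, 0.661, 0.75, 0.0]
contact_force: [2.8, -2.4, -2.4]
gripper_width: 0.496
grasp_force: 2.1
time: 8.95
tool_pos: [0.4749, -0.0321, 0.0699]
tool_rot: [0.001, 0.7, 0.715, 0.0]
contact_force: [4.1, -2.8, -2.3]
gripper_width: 0.495
grasp_force: 2.2
[ 0.47491995 -0.03210137  0.06993616] 1.5497302261405999 [-0.60818669 -0.57925309  0.06149349] [ 4.14704689 -2.7527308  -2.29300742]
```

```bash
python3 -m crank '[{"x":0,"y":0,"z":0.1,"turn":0.05},{"x":0,"y":0,"z":0,"turn":0.03},{"x":0,"y":0,"z":0,"turn":0}]'; cat > s.py <<'E'
from plant import manip;s=manip.state();import math;print(s["tool_pos"],2*math.atan2(s["tool_rot"][1],s["tool_rot"][2]),s["ft_torque"],s["contact_force"])
E
python3 s.py;  python3 -m crank '[{"x":0,"y":0,"z":0,"turn":0.03},{"x":0,"y":0,"z":0,"turn":0}]' >/dev/null; python3 s.py
```

```text
time: 9.25
tool_pos: [0.4751, -0.0319, 0.0695]
tool_rot: [0.001, 0.727, 0.686, 0.0]
contact_force: [2.0, -5.0, 1.3]
gripper_width: 0.502
grasp_force: 2.1
[ 0.47507154 -0.03194971  0.06954575] 1.6288717689869725 [-0.64740927 -0.38508258  0.05315864] [ 1.98232228 -5.04811754  1.25613896]
[ 0.475123   -0.03189099  0.06954972] 1.6587391430372058 [-0.6735935  -0.53447873  0.0607891 ] [ 3.05991731 -4.60614182  0.41653114]
```

```bash
for i in 1; do python3 -m crank '[{"x":0,"y":0,"z":0,"turn":0.04},{"x":0,"y":0,"z":0,"turn":0}]' >/dev/null; python3 s.py; python3 -m crank '[{"x":0,"y":0,"z":0,"turn":0.04},{"x":0,"y":0,"z":0,"turn":0}]' >/dev/null; python3 s.py; done
```

```text
[ 0.47483928 -0.03251644  0.06953295] 1.6976852848790458 [-1.07670365 -0.34936801  0.30798999] [ 1.94641032 -5.97867475  1.55467768]
[ 0.47449441 -0.03268032  0.06960083] 1.7342128939199175 [-1.21234457 -0.06245642  1.27137992] [-0.0601968  -7.01799579  3.43286248]
```

```bash
python3 -m crank '[{"x":0,"y":0,"z":0,"turn":-0.14},{"x":0,"y":0,"z":0,"turn":-0.14},{"x":0,"y":0,"z":-1,"turn":0},{"x":0,"y":0,"z":-2,"turn":0},{"x":0,"y":0,"z":-3,"turn":0}]'; python3 -m crank '[{"x":0,"y":0,"z":0,"turn":-0.1415},{"x":0,"y":0,"z":0,"turn":-0.1415},{"x":0,"y":0,"z":0,"turn":-0.1415},{"x":0,"y":0,"z":0,"turn":-0.1415},{"x":0,"y":0,"z":0,"turn":-0.1415}]'>/dev/null; python3 -m crank '[{"x":0,"y":0,"z":0,"turn":-0.1415},{"x":0,"y":0,"z":0,"turn":-0.1415},{"x":0,"y":0,"z":0,"turn":-0.1415},{"x":0,"y":0,"z":0,"turn":-0.1415},{"x":0,"y":0,"z":0,"turn":-0.1415}]' ; python3 -m crank '[{"x":-0.8,"y":-3.5,"z":0,"turn":0},{"x":-0.8,"y":-3.5,"z":0,"turn":0},{"x":-0.8,"y":-3.5,"z":0,"turn":0},{"x":-0.4,"y":-2.8,"z":0,"turn":0},{"x":0,"y":0,"z":0,"turn":0}]'; python3 s.py
```

```text
time: 10.35
tool_pos: [0.472, -0.0303, 0.1277]
tool_rot: [-0.003, 0.668, 0.744, -0.001]
contact_force: [0.3, -0.5, -0.4]
gripper_width: 0.506
grasp_force: 0.0
time: 11.35
tool_pos: [0.4736, -0.0307, 0.129]
tool_rot: [-0.001, 0.021, 1.0, 0.001]
contact_force: [-0.1, 0.1, -0.3]
gripper_width: 0.501
grasp_force: 0.0
time: 11.85
tool_pos: [0.4961, -0.1676, 0.1293]
tool_rot: [-0.0, 0.025, 1.0, 0.0]
contact_force: [-0.1, 0.4, 0.7]
gripper_width: 0.498
grasp_force: 0.0
[ 0.4961434  -0.16762155  0.12928992] 0.05061319788758775 [ 0.03111654  0.01104351 -0.00729896] [-0.05299911  0.42816354  0.74725138]
```

```bash
python3 -m crank '[{"x":0,"y":0.15,"z":1.5,"turn":0},{"x":0,"y":0,"z":1.5,"turn":0},{"x":0,"y":0,"z":1,"turn":0},{"x":0,"y":0,"z":0.6,"turn":0},{"x":0,"y":0,"z":0,"turn":0}]';python3 -m crank '[{"x":0,"y":0,"z":0.5,"turn":0},{"x":0,"y":0,"z":0.5,"turn":0},{"x":0,"y":0,"z":0.3,"turn":0},{"x":0,"y":0,"z":0,"turn":0}]'; python3 s.py
```

```text
time: 12.35
tool_pos: [0.4951, -0.1628, 0.081]
tool_rot: [-0.001, 0.022, 1.0, 0.001]
contact_force: [0.5, -0.8, 0.2]
gripper_width: 0.496
grasp_force: 0.0
time: 12.75
tool_pos: [0.4961, -0.1639, 0.0695]
tool_rot: [-0.0, 0.023, 1.0, 0.0]
contact_force: [0.4, -0.5, -0.3]
gripper_width: 0.505
grasp_force: 0.0
[ 0.49605495 -0.16386796  0.0694681 ] 0.04511159406667082 [-0.00980333  0.00816137 -0.00175899] [ 0.41350651 -0.46834738 -0.28162974]
```

```bash
python3 -m crank '[{"x":0,"y":-0.15,"z":0,"turn":0},{"x":0,"y":0,"z":0,"turn":0.14},{"x":0,"y":0,"z":0,"turn":0.14},{"x":0,"y":0,"z":0,"turn":0.14},{"x":0,"y":0,"z":0,"turn":0.14}]' >/dev/null; python3 s.py;python3 -m crank '[{"x":0,"y":0,"z":0,"turn":0.14},{"x":0,"y":0,"z":0,"turn":0.14},{"x":0,"y":0,"z":0,"turn":0.14},{"x":0,"y":0,"z":0,"turn":0.14},{"x":0,"y":0,"z":0,"turn":0.14}]' >/dev/null; python3 s.py; python3 -m crank '[{"x":0,"y":0,"z":0,"turn":0.14},{"x":0,"y":0,"z":0,"turn":0.1},{"x":0,"y":0,"z":0,"turn":0.06},{"x":0,"y":0,"z":0,"turn":0}]' >/dev/null; python3 s.py
```

```text
[ 0.49584714 -0.16525588  0.06991347] 0.6106978935267567 [0.16002097 0.16631393 0.04324505] [-0.82030496  1.37753532 -0.1811188 ]
[ 0.4967662  -0.16611382  0.07015708] 1.310644369852027 [-0.31713122 -0.35498025  0.06685476] [ 2.44222311 -2.03930206 -2.31418398]
[ 0.49690384 -0.16644138  0.07033796] 1.6049218146295479 [-0.48576947 -0.4927521   0.0377479 ] [ 2.80564049 -2.88215808 -2.53851196]
```

```bash
python3 -m crank '[{"x":0,"y":0,"z":0,"turn":0.04},{"x":0,"y":0,"z":0,"turn":0.04},{"x":0,"y":0,"z":0,"turn":0}]' >/dev/null; python3 s.py;python3 -m crank '[{"x":0,"y":0,"z":0,"turn":0.04},{"x":0,"y":0,"z":0,"turn":0}]' >/dev/null; python3 s.py
```

```text
[ 0.4968988  -0.1666758   0.07035752] 1.6840101654389026 [-0.79050761 -0.44624605  0.07713403] [ 2.71504603 -5.11922789 -1.8371863 ]
[ 0.49665094 -0.16691492  0.07037025] 1.721115162181302 [-0.94606518 -0.3450333   0.80857064] [ 1.16944358 -5.13677471 -1.65496562]
```

```bash
python3 -m crank '[{"x":0,"y":0,"z":0,"turn":-0.14},{"x":0,"y":0,"z":0,"turn":-0.14},{"x":0,"y":0,"z":-1,"turn":0},{"x":0,"y":0,"z":-2,"turn":0},{"x":0,"y":0,"z":-4,"turn":0}]'; python3 -m crank '[{"x":0,"y":0,"z":-4,"turn":0},{"x":2,"y":-2,"z":-2,"turn":0},{"x":4,"y":-2,"z":0,"turn":0},{"x":4,"y":-2,"z":0,"turn":0},{"x":4,"y":-2,"z":0,"turn":0}]'; python3 -m crank '[{"x":4,"y":-2,"z":0,"turn":0},{"x":4,"y":-1,"z":0,"turn":0},{"x":3,"y":0,"z":0,"turn":0},{"x":0,"y":0,"z":0,"turn":0},{"x":0,"y":0,"z":0,"turn":0}]'; python3 - <<'E'
from h import *
p,d=manip.grab_frame("top")
cv2.imwrite("pics/c3.png",cv2.resize(p[155:250,265:415,::-1],None,fx=5.3,fy=5.3,interpolation=cv2.INTER_CUBIC))
E
```

```text
time: 15.15
tool_pos: [0.4938, -0.1642, 0.1379]
tool_rot: [-0.004, 0.662, 0.749, -0.001]
contact_force: [-0.2, 0.4, 0.5]
gripper_width: 0.501
grasp_force: 0.0
time: 15.65
tool_pos: [0.3982, -0.0355, 0.2009]
tool_rot: [0.0, 0.663, 0.749, 0.001]
contact_force: [0.9, 0.5, 1.3]
gripper_width: 0.497
grasp_force: 0.0
time: 16.15
tool_pos: [0.3556, 0.0691, 0.2006]
tool_rot: [0.001, 0.661, 0.75, 0.0]
contact_force: [0.7, -0.9, -0.0]
gripper_width: 0.501
grasp_force: 0.0
```

View pics/c3.png

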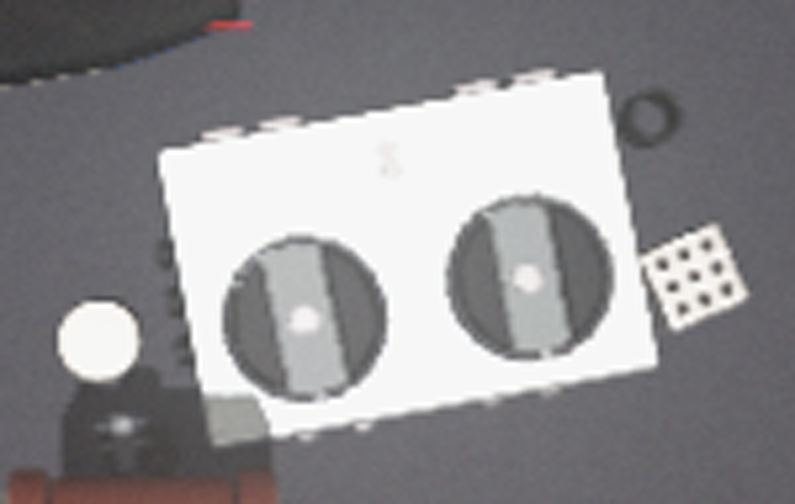

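The cover is still shut. The left slot edge, crop (265,255)→(290,395), and the right, (487,215)→(512,355), both run parallel to the box's side edges, so both fasteners are at their stops. The jar, loupe and block have not moved, and the arm is clear.

```bash
python3 -c "
from plant import manip;print(manip.job_done())"
```

```text
the job is handed in; nothing more can be done
None
```

I pressed the cover shut and turned both fasteners clockwise to their stops; the last picture confirmed both before I handed the job in at about 16 s with the arm clear, but the interface returned no verdict.

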